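# Lock the filter carrier in the microscope lamp

## Robot

A 6-joint arm with a two-finger parallel gripper is mounted at the origin on the work surface. World frame = base frame: x ahead of the robot, y to its left, z up, the work surface at z = 0. Lengths are in m, angles in rad, forces in N, time in s.
With the tool pointing down it reaches from about 0.35 to 0.975 m from the base axis. Payload 7.1 kg.
Tool frame: the origin (TCP) lies on the mounting face of the last link; the fingertips stand 182 mm ahead of it and the grasp point (between the pads) lies 163 mm ahead of it; x points along the fingers, y is the direction in which the jaws open and shut, and the axes are right-handed (so a half turn about x gives the same grasp; the last joint's range is limited). The gripper opens to 88 mm and grips with 3 to 60 N. Pads are 20 mm wide; open, the fingers measure 115 mm over their backs; the gripper's body (75 mm by 178 mm) begins 61 mm behind the grasp point.
Start: joints at [1.259, 0.423, 1.63, -0, 1.089, -0.019], TCP at [0.18, 0.598, 0.405] pointing down, gripper open.
Joint ranges: [-3, 3], [-0.9, 2.11], [0.09, 2.58], [-1.31, 4.45], [0.11, 2.69], [-2.54, 2.54]. Speed limits (rad/s): [2.39, 2.39, 3.01, 3.14, 3.14, 3.14].

## Interface

Orientations are given as a rotation vector (axis times angle).
In Python, from plant import bot, vision, workorder gives the robot as it stands. The module is installed in compiled form; this text tells all that it offers.
- The arm moves only by the tool play_rows, never from a script. Its arguments are lists of equal length, an entry for each row: "offset": the shift along the world's x, y, z in mm, a list of three; "spin": the turn about the world's z in rad; "hand": the opening in per cent of the stroke, from 0 (shut) to 100 (fully open). A call has 1 to 10 rows; each row shifts and turns the commanded pose from where the row before left it; what a row does not reach is not made up. A row lasts 1/12 s, in which the tool goes at most 41.7 mm and 7.16 degrees, less where a joint would pass 70% of its speed; a pose out of reach is approached as far as the arm can. A call with a gripper value outside its range is refused whole. The fingers move at their own pace and stop on an object; "squeeze" is the grip in N (left out, the last holds). Time passes only in rows, so rows that do not move let the fingers close. It gives the time, the measured TCP pose, the force and the opening at its end, in the units of the state.
- bot.sense(): the state, without advancing time (a new reading comes with each control period).
- vision.camera(name): name is "side" or "top"; returns the picture (400x640x3 uint8, red, green, blue); there is no depth.
- vision.camera_params(name): a dict with "fx", "fy", "cx", "cy" (pixels), "R" (3x3) and "t" (3): a world point X has camera coordinates R X + t. Camera axes: x right, y down, z forward; pixel columns grow to the right and rows downward; lengths in m; the calibration is good to about 2 mm. A picture is of the moment at which its call begins. camera_params takes no time and is no camera call.
- workorder.sign_off(): hands the job in, once; it reports no verdict.
The state is a dict: "time_s": time; "joint_pos": joint angles; "joint_velocities": joint speeds; "effort": joint torques, N m; "tcp_pos": TCP position; "tcp_rot": TCP orientation; "ft_force": force on the tool from outside, world axes, zero at the start; "wrist_torque": the same for the moment, N m; "gripper_width": finger opening in m.
Only numpy, scipy, OpenCV 4.12 (cv2) and the standard library are available. Lean on these libraries where they do the work, as an engineer would, in place of code of your own. Each camera call takes 0.05 s, during which the arm holds its last target.

## Task

Slide the filter carrier along its channel, under the black cover of the lamp unit, until it is fully home against the hidden stop. Then, with the slotted driver in the screw's slot, turn the lock screw anticlockwise until it stops, so that its tongue closes behind the carrier, and put the driver back in its wooden stand, standing upright as it was. Leave the jar, the beaker and the slide box where they are.

Things in the scene. Friction and masses are not known exactly. Their poses are not given: they have to be found in the camera images.
- unit: Lamp unit fixed to the bench, cream base 240 x 130 x 12 mm (x, y, z). Two rails along x, tops 26 mm above the bench, leave an open channel 53 mm wide, its floor 12 mm up. A black ribbed cover 130 mm wide roofs it from x = +10 to +120 mm, 26 to 70 mm up (lens mount to 75). Origin: centre of underside, z up; the carrier goes home along +x. Lock screw axis at x = -17.5, y = +44 mm.
- stop (a point): Centre of the foot of the hidden stop's face, inside the channel under the cover, on the channel floor; x = +90 mm in the unit's frame, same axes as the unit. The carrier's front end meets it.
- carrier: Aluminium filter carrier, about 0.15 kg, loose in the channel: plate 100 x 50 x 10 mm (x, y, z), round filter, upright tab at the rear (-x) end. 1.5 mm play either side. Origin: centre of underside, 12 mm above the bench; +x is its front end. Starts 40 to 75 mm short of home. Home: origin at x = +40 mm in the unit's frame.
- tab (a point): Middle of the rear (-x) face of the carrier's upright tab, 22 mm above the carrier's underside. Tab 8 mm thick, 40 mm wide, top 34 mm above the carrier's underside (46 mm above the bench). Axes as the carrier. Home: this face at x = -10 mm in the unit's frame, with a 12 mm gap left between tab and cover.
- lock_screw (a joint): Angle of the captive lock screw, rad, growing anticlockwise seen from above. At 0 its tongue lies back along the rail (unit's -x); at the fixed stop, 1.571, it points to the unit's -y, across the channel, 2.5 mm behind the tab of a carrier that is home (it jams on the tab otherwise). Starts at 0 to 0.45; stays where left; takes about 0.1 N m. Blade play in the slot: about 0.15 rad each way.
- screw_slot (a point): Centre of the slot's floor, on the screw axis, 38.5 mm above the bench; turns with the screw; x along the slot, z up. Steel head 30 mm across, flat top 45.5 mm above the bench. Slot straight, 6.5 mm wide, 7 mm deep, right across the head, open at both ends, in line with the tongue; at joint value 0 its x is the unit's x.
- tongue_end (a point): Outer end of the screw's tongue: flat steel bar 10 mm wide, 5 mm thick, 27 to 32 mm above the bench, reaching 38 mm from the screw axis towards the -x of point screw_slot. Same axes.
- driver: Stubby slotted driver, 100 mm long, 0.09 kg, upright in the stand. Origin: centre of the blade's lower edge, 5 mm above the bench there; z up to the handle, x along the blade's width. Blade 20 wide (x), 3.5 thick (y), 12 mm long; 10 mm shank; collar 34 mm across at z = 40 to 44 mm, which rests on the stand; square black handle 24 x 24 mm, faces square to x and y, z = 44 to 100 mm.
- driver_tip (a point): Centre of the lower edge of the driver's blade (same point and axes as the driver's origin).
- stand: Wooden block 60 x 60 x 45 mm fixed to the bench, with a vertical rectangular hole through it, 28 mm (along its x) by 18 mm (along its y), at its centre. Origin: centre of the underside; z up. The driver's blade width lies about along the stand's x.
- beaker: Bystander: glass beaker, 60 mm across, 75 mm tall, loose. Origin: centre of the underside.
- jar: Bystander: amber glass jar with white cap, 52 mm across, 70 mm tall, loose. Origin: centre of the underside.
- slide_box: Bystander: cream open box of microscope slides, 160 x 100 x 28 mm (slides to 31 mm), loose, 0.6 kg. Origin: centre of the underside.
Things that resemble listed ones, but are neither listed nor needed, are in the scene too. There is more than one size of the carrier; the job needs the middle-sized.

How it is judged:
On the way, in this order (a step that is already met when the one before it is completed fails the run):
1. the carrier is fully home, within 2.5 mm of the stop (x of carrier in the frame of unit above 0.0375 m), for 0.2 s.
2. with the driver's blade in the slot (its edge within 10 mm of the slot floor's centre), the lock screw has been turned to within 0.12 rad of its stop (x of carrier in the frame of unit above 0.0375 m and value of joint lock_screw above 1.45 rad and distance between driver_tip and screw_slot below 0.01 m), for 0.1 s.
At the end, for the whole second after the job is handed in: The carrier is within 2.5 mm of its stop, the lock screw is within 0.12 rad of its stop (above 1.45 rad), and the driver stands at rest in its stand: within 10 mm of the hole's centre, seated within 5 mm of full depth, within 0.12 rad of upright (x of carrier in the frame of unit above 0.0375 m and value of joint lock_screw above 1.45 rad and horizontal distance between driver and stand below 0.01 m and z of driver in the frame of stand below 0.01 m and angle between driver's own z axis and vertical below 0.12 rad and linear speed of each of driver, carrier below 0.02 m/s); the robot touches nothing.
It fails at once if the beaker, the jar or the slide box is moved by more than 30 mm (distance of any of beaker, jar, slide_box from where it was at the start of the episode above 0.03 m).
It also fails if it takes over 64 s, if anything falls off the work surface, if the arm or the gripper's body presses on something with over 40 N, if the wrist force passes 120 N, or if a joint passes its speed limit or range.

## Working session

There is one attempt and no reset: what is moved stays moved. The work goes in short steps, Python scripts to look and compute and a tool call to move; the robot and the scene stay as the last step left them, time stands still between calls to the robot, and variables do not carry over. Pictures are saved under pics/ and viewed, and the job is handed in when it is done.

Besides the shell and the picture viewer there is one more tool, called after ">>>" as name([rows], argument=value, ...), one row to a line, values as JSON. play_rows: Moves the arm, as the interface text tells. Its arguments: {"type":"object","properties":{"offset":{"type":"array"},"spin":{"type":"array"},"hand":{"type":"array"},"squeeze":{"type":"number"}},"required":["offset","spin","hand"]}

```bash
mkdir -p pics
python3 - <<'E'
from plant import bot, vision
import cv2,numpy as np
print(bot.sense())
for n in("side","top"):
    im=vision.camera(n); cv2.imwrite(f"pics/{n}0.png",im[:,:,::-1]); p=vision.camera_params(n); print(n,p)
    np.save(f"pics/{n}0.npy",im)
E
```

```text
{'time_s': 0.0, 'joint_pos': array([ 1.25900715e+00,  4.23833077e-01,  1.63071189e+00,  2.70601244e-05,
        1.08861179e+00, -1.90030738e-02]), 'joint_velocities': array([-0.00172696,  0.00053713, -0.0006143 ,  0.00124947, -0.00095052,
        0.00099799]), 'effort': array([-1.13639224e-03, -5.44614208e+01, -2.73676479e+01,  6.42417488e-02,
        2.26552121e-02, -1.80210468e-04]), 'tcp_pos': array([0.18027302, 0.59813281, 0.40389773]), 'tcp_rot': array([ 0.22861173,  1.55883264, -0.23103609]), 'ft_force': array([0.19798418, 0.54607881, 0.71598757]), 'wrist_torque': array([ 0.03575656,  0.01244018, -0.01703738]), 'gripper_width': 0.08816013507587937}
side {'fx': 363.0833140421898, 'fy': 363.0833140421898, 'cx': 320.29265124941196, 'cy': 204.08985548096618, 'R': array([[-0.92873937, -0.37050658, -0.01296392],
       [-0.23062308,  0.60476885, -0.76227792],
       [ 0.29026916, -0.70496773, -0.64712001]]), 't': array([0.50199156, 0.19977485, 0.76381749])}
top {'fx': 379.4468740060814, 'fy': 379.4468740060814, 'cx': 315.50956403297823, 'cy': 203.98446258212974, 'R': array([[ 0.00894905, -0.99958677,  0.02731662],
       [-0.9960694 , -0.01131832, -0.08785011],
       [ 0.08812299, -0.02642308, -0.99575909]]), 't': array([-0.08791292,  0.56145695,  0.99578518])}
```

View pics/side0.png

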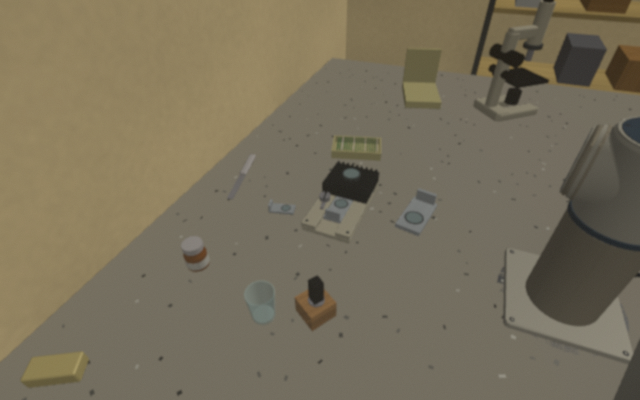

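View pics/top0.png

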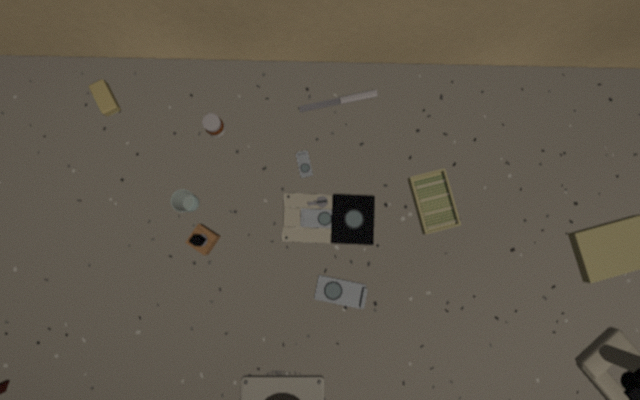

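The side view shows the unit near (340,205), the stand and driver near (315,300), the beaker at (260,300) and the jar at (195,252). In the top view the unit is at (330,219), with its channel running towards image right, and the stand is at (203,239). Next I'll enlarge these areas.

Run:
```python
import cv2,numpy as np
t=np.load("pics/top0.npy")[:,:,::-1]; s=np.load("pics/side0.npy")[:,:,::-1]
def up(im,x0,y0,w,h,k,n): 
    c=im[y0:y0+h,x0:x0+w]; c=cv2.resize(c,None,fx=k,fy=k,interpolation=cv2.INTER_CUBIC); c=cv2.convertScaleAbs(c,alpha=1.6); cv2.imwrite(n,c)
up(t,275,185,110,68,7,"pics/t_unit.png")
up(t,165,180,80,80,7,"pics/t_stand.png")
up(s,290,155,110,90,7,"pics/s_unit.png")
up(s,235,265,110,70,7,"pics/s_stand.png")
```

```text
(no output)
```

View pics/t_unit.png

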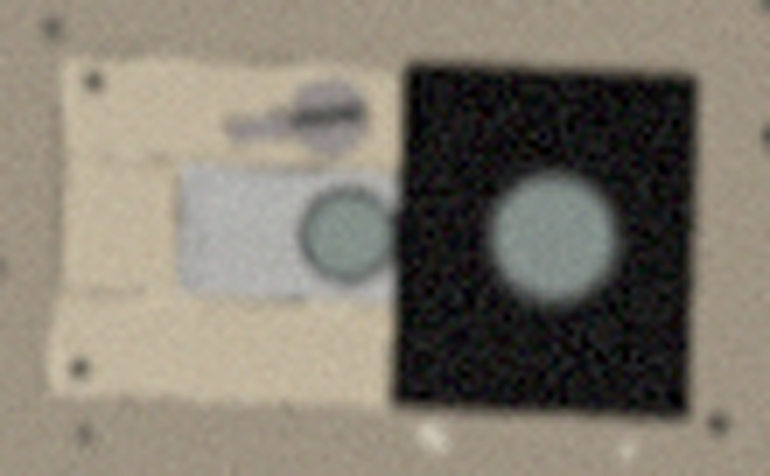

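View pics/t_stand.png

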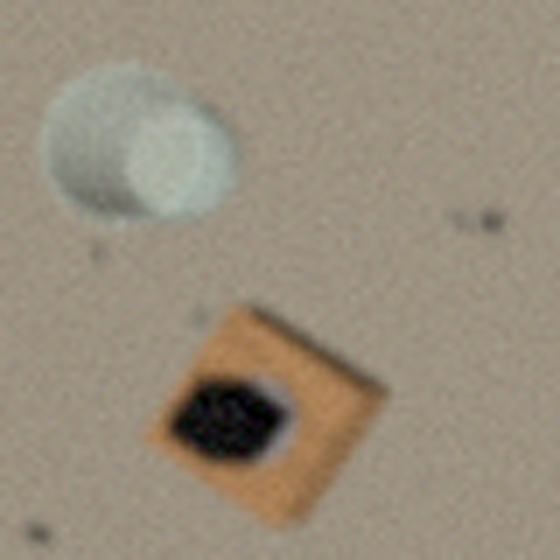

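View pics/s_unit.png

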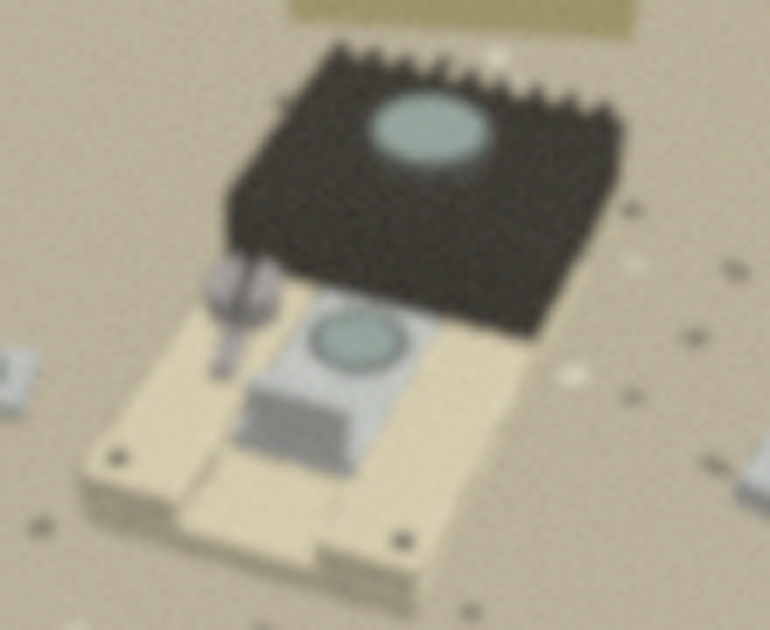

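View pics/s_stand.png

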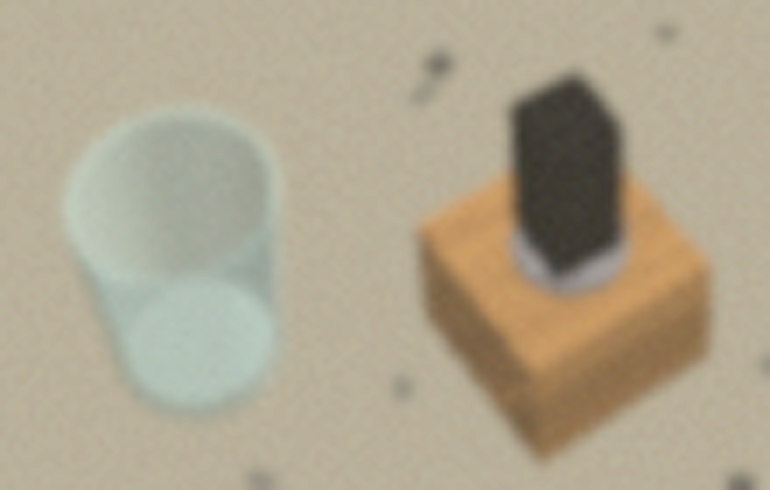

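```bash
cat > h.py <<'E'
import numpy as np,cv2
from plant import vision
P={n:vision.camera_params(n) for n in("side","top")}
def C(n): return -P[n]["R"].T@P[n]["t"]
def ray(n,u,v):
    p=P[n]; return p["R"].T@np.array([(u-p["cx"])/p["fx"],(v-p["cy"])/p["fy"],1])
def pl(n,u,v,z):
    d=ray(n,u,v);c=C(n); return c+d*(z-c[2])/d[2]
def proj(n,X):
    p=P[n];q=p["R"]@np.asarray(X,float)+p["t"]; return np.array([p["fx"]*q[0]/q[2]+p["cx"],p["fy"]*q[1]/q[2]+p["cy"]])
def crop(n,u,v,z,x0,y0,k=7): return pl(n,x0+(u+.5)/k-.5,y0+(v+.5)/k-.5,z)
def tri(us,ut):
    A=[];b=[]
    for n,u in(("side",us),("top",ut)):
        d=ray(n,*u);d/=np.linalg.norm(d);M=np.eye(3)-np.outer(d,d);A.append(M);b.append(M@C(n))
    return np.linalg.lstsq(np.vstack(A),np.hstack(b),rcond=None)[0]
E
python3 - <<'E'
from h import *
np.set_printoptions(precision=4,suppress=True)
print("cams",C("side"),C("top"))
T=lambda u,v,z:crop("top",u,v,z,275,185); S=lambda u,v,z:crop("side",u,v,z,290,155)
for nm,u,v,z in[("railRearScrewside",65,62,.026),("railRear-y",52,398,.026),("coverFL",405,63,.07),("coverFR",393,405,.07),("coverBL",697,72,.07),("coverBR",690,413,.07),("headc",328,118,.0455),("slotA",292,119,.0455),("slotB",363,109,.0455),("tonend",230,130,.032),("tabL",181,167,.046),("tabR",178,291,.046),("lens",553,238,.075),("hole1",94,81,.026),("hole2",79,368,.026)]:print("T",nm,T(u,v,z))
for nm,u,v,z in[("rearL",85,475,.026),("rearR",415,560,.026),("coverFL",228,200,.07),("coverFR",535,335,.026),("lens",430,128,.075),("head",245,283,.0455),("slotA",240,313,.0455),("slotB",244,258,.0455),("tonend",222,370,.032),("tabtopL",253,382,.046),("tabtopR",352,412,.046),("hole1",118,457,.026),("hole2",403,540,.026)]:print("S",nm,S(u,v,z))
# masks
for n in("top","side"):
    im=np.load(f"pics/{n}0.npy").astype(int); r,g,b=im[...,0],im[...,1],im[...,2]
    wood=((r-b)>45)&(r>90)
    x0,y0,x1,y1=(180,215,225,262) if n=="top" else (288,270,342,335)
    w=np.zeros(wood.shape,np.uint8); w[y0:y1,x0:x1]=wood[y0:y1,x0:x1]
    k=np.zeros_like(w); k[y0:y1,x0:x1]=((im.max(2)<60))[y0:y1,x0:x1]
    for q,m in(("wood",w),("blk",k)):
        c=max(cv2.findContours(m,0,1)[0],key=cv2.contourArea); r_=cv2.minAreaRect(c); print(n,q,r_,cv2.boxPoints(r_).tolist(),cv2.contourArea(c))
E
```

```text
cams [0.2906 0.6036 0.6531] [ 0.4723 -0.0552  1.0433]
T railRearScrewside [0.5899 0.0033 0.026 ]
T railRear-y [0.4612 0.0062 0.026 ]
T coverFL [ 0.5859 -0.1246  0.07  ]
T coverFR [ 0.4602 -0.1208  0.07  ]
T coverBL [ 0.5839 -0.2329  0.07  ]
T coverBR [ 0.4582 -0.2297  0.07  ]
T headc [ 0.5675 -0.0973  0.0455]
T slotA [ 0.567  -0.0837  0.0455]
T slotB [ 0.5711 -0.1105  0.0455]
T tonend [ 0.5638 -0.0604  0.032 ]
T tabL [ 0.5483 -0.042   0.046 ]
T tabR [ 0.5017 -0.0415  0.046 ]
T lens [ 0.5216 -0.1787  0.075 ]
T hole1 [ 0.5827 -0.0079  0.026 ]
T hole2 [ 0.4727 -0.0039  0.026 ]
S rearL [0.5892 0.0036 0.026 ]
S rearR [0.4648 0.0019 0.026 ]
S coverFL [ 0.5794 -0.1133  0.07  ]
S coverFR [ 0.4601 -0.1295  0.026 ]
S lens [ 0.5203 -0.1785  0.075 ]
S head [ 0.5663 -0.0971  0.0455]
S slotA [ 0.5616 -0.0797  0.0455]
S slotB [ 0.5722 -0.1112  0.0455]
S tonend [ 0.5617 -0.0613  0.032 ]
S tabtopL [ 0.5427 -0.0442  0.046 ]
S tabtopR [ 0.5037 -0.0416  0.046 ]
S hole1 [ 0.5818 -0.0094  0.026 ]
S hole2 [ 0.4718 -0.0059  0.026 ]
top wood ((201.35133361816406, 239.10809326171875), (23.249526977539062, 21.
[... 189 characters left out ...]
74438476562]] 196.5
top blk ((197.03843688964844, 239.69229125976562), (13.590154647827148, 12.203404426574707), 33.6900634765625) [[187.99998474121094, 240.99998474121094], [194.7692108154297, 230.8461456298828], [206.07688903808594, 238.3845977783203], [199.3076629638672, 248.53843688964844]] 130.5
side wood ((315.9192199707031, 301.3961181640625), (32.97737503051758, 29.381439208984375), 52.12501525878906) [[294.1999816894531, 297.39996337890625], [317.3923034667969, 279.36151123046875], [337.6384582519531, 305.39227294921875], [314.4461364746094, 323.43072509765625]] 456.5
side blk ((315.5, 290.0), (26.0, 13.0), 90.0) [[309.0, 277.0], [322.0, 277.0], [322.0, 303.0], [309.0, 303.0]] 285.0
```

Run:
```python
from h import *
from scipy.spatial.transform import Rotation as Ro
from plant import bot
np.set_printoptions(precision=4,suppress=True)
s=bot.sense(); print(Ro.from_rotvec(s["tcp_rot"]).as_matrix())
T=lambda u,v,z:crop("top",u,v,z,165,180); S=lambda u,v,z:crop("side",u,v,z,235,265)
for nm,u,v,z in[("top",240,308,.045),("right",380,402,.045),("bottom",285,527,.045),("left",150,435,.045)]:print("T",nm,T(u,v,z))
for nm,u,v,z in[("left",420,228,.045),("front",543,368,.045),("right",710,265,.045)]:print("S",nm,S(u,v,z))
for nm,u,v,z in[("hR",600,105,.105),("L",515,108,.105),("back",577,73,.105),("botfront",558,277,.049),("botR",620,238,.049)]:print("S handle",nm,S(u,v,z))
for nm,u,v,z in[("a",170,427,.105),("b",205,380,.105),("d",240,463,.105),("dR",290,412,.049)]:print("T handle",nm,T(u,v,z))
print("beaker base",T(180,160,0.003),S(195,345,0.003))
```

```text
[[-0.0004  0.2887  0.9574]
 [-0.0013  0.9574 -0.2887]
 [-1.     -0.0013 -0.0001]]
T top [0.5059 0.2222 0.045 ]
T right [0.4715 0.1693 0.045 ]
T bottom [0.4251 0.2028 0.045 ]
T left [0.4585 0.2536 0.045 ]
S left [0.5051 0.2252 0.045 ]
S front [0.4552 0.254  0.045 ]
S right [0.4242 0.207  0.045 ]
S handle hR [0.4555 0.2096 0.105 ]
S handle L [0.4763 0.2187 0.105 ]
S handle back [0.4653 0.2018 0.105 ]
S handle botfront [0.4612 0.2285 0.049 ]
S handle botR [0.4499 0.2104 0.049 ]
T handle a [0.4622 0.2282 0.105 ]
T handle b [0.4786 0.2167 0.105 ]
T handle d [0.4499 0.2036 0.105 ]
T handle dR [0.4675 0.2014 0.049 ]
beaker base [0.5647 0.2591 0.003 ] [0.5642 0.2598 0.003 ]
```

>>> play_rows([
  [17,-30,0],
  [17,-30,0],
  [17,-30,0],
  [17,-30,0],
  [17,-30,0],
  [17,-30,0],
  [17,-30,0],
  [17,-30,0],
  [17,-30,0],
  [17,-30,0],
], spin=[-0.066,-0.066,-0.066,-0.066,-0.066,-0.066,-0.066,-0.066,-0.066,-0.066], hand=[0,0,0,0,0,0,0,0,0,0], squeeze=40)

```text
time_s: 0.93
tcp_pos: [0.3507, 0.2968, 0.4046]
tcp_rot: [0.745, 1.439, -0.746]
ft_force: [0.9, -0.5, 0.0]
gripper_width: 0.0248
```

>>> play_rows([
  [17,-30,0],
  [17,-30,0],
  [17,-30,0],
  [17,-30,0],
  [17,-30,0],
  [17,-30,-10],
  [17,-30,-20],
  [17,-30,-20],
  [17,-30,-20],
  [17,-20,-20],
], spin=[-0.066,-0.066,-0.066,-0.066,-0.066,-0.066,-0.066,-0.066,-0.066,-0.066], hand=[0,0,0,0,0,0,0,0,0,0])

```text
time_s: 1.77
tcp_pos: [0.5207, 0.0059, 0.3136]
tcp_rot: [1.243, 1.187, -1.244]
ft_force: [0.1, 0.3, 0.6]
gripper_width: 0.0004
```

>>> play_rows([
  [3,0,-30],
  [2,0,-30],
  [0,0,-25],
  [0,0,-16],
  [0,0,0],
], spin=[0,0,0,0,0], hand=[0,0,0,0,0])

```text
time_s: 2.18
tcp_pos: [0.5239, 0.0082, 0.2103]
tcp_rot: [1.237, 1.194, -1.245]
ft_force: [-0.4, 0.9, -0.7]
gripper_width: 0.0006
```

```bash
cat >> h.py <<'E'
def shot(n,x0,y0,w,h,k,name,a=1.6):
    im=vision.camera(n)[:,:,::-1]; c=cv2.resize(im[y0:y0+h,x0:x0+w],None,fx=k,fy=k,interpolation=cv2.INTER_CUBIC); cv2.imwrite(f"pics/{name}.png",cv2.convertScaleAbs(c,alpha=a)); np.save(f"pics/{name}.npy",im)
E
python3 - <<'E'
from h import *
shot("side",270,130,130,110,6,"s1")
E
```

```text
(no output)
```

View pics/s1.png

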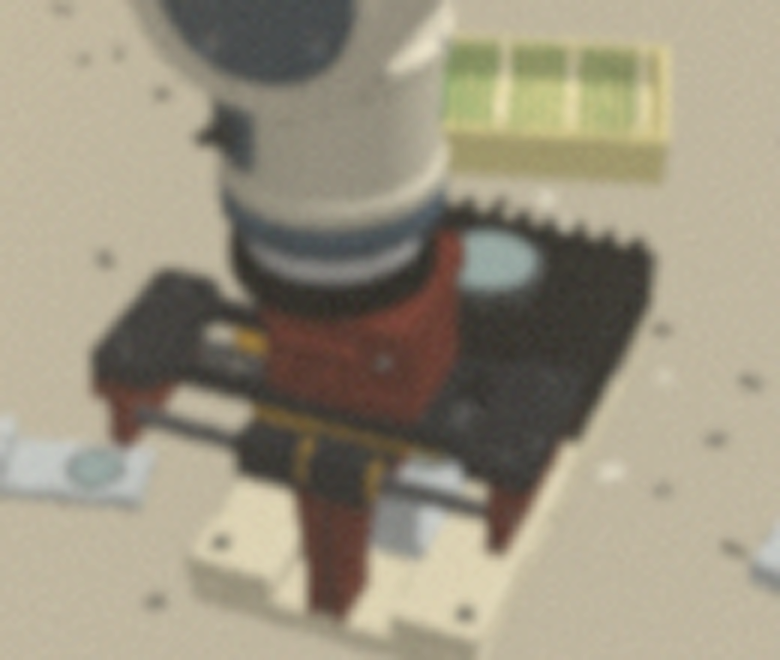

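>>> play_rows([
  [0,-15,0],
  [0,-12,0],
  [0,-8,0],
  [0,-8,0],
  [-1,-8,0],
  [0,-8,0],
  [0,-8,0],
  [0,-8,0],
  [-1,-8,0],
  [0,-6,0],
], spin=[0,0,0,0,0,0,0,0,0,0], hand=[0,0,0,0,0,0,0,0,0,0])

```text
time_s: 3.07
tcp_pos: [0.5232, -0.0815, 0.2136]
tcp_rot: [1.24, 1.189, -1.24]
ft_force: [0.4, 0.1, 1.0]
gripper_width: 0.0006
```

>>> play_rows([
  [0,-3,0],
  [0,-3,0],
  [0,-2,0],
  [0,0,0],
], spin=[0,0,0,0], hand=[0,0,0,0])

```text
time_s: 3.4
tcp_pos: [0.5234, -0.0889, 0.2136]
tcp_rot: [1.24, 1.189, -1.24]
ft_force: [0.1, -1.7, -0.5]
gripper_width: 0.0003
```

>>> play_rows([
  [0,-2,0],
  [0,-2,0],
  [0,0,0],
], spin=[0,0,0], hand=[0,0,0])

```text
time_s: 3.65
tcp_pos: [0.5233, -0.0927, 0.2136]
tcp_rot: [1.24, 1.189, -1.24]
ft_force: [0.1, -0.1, -0.2]
gripper_width: 0.0008
```

>>> play_rows([
  [0,-2,0],
  [0,0,0],
], spin=[0,0], hand=[0,0])

```text
time_s: 3.82
tcp_pos: [0.523, -0.0935, 0.2136]
tcp_rot: [1.242, 1.191, -1.241]
ft_force: [-0.6, 10.1, 3.2]
gripper_width: 0.0002
```

>>> play_rows([
  [0,-2,0],
  [0,0,0],
  [0,0,0],
  [0,0,0],
  [0,3,0],
  [0,10,0],
  [0,20,5],
  [0,35,15],
  [0,35,20],
  [0,35,20],
], spin=[0,0,0,0,0,0,0,0,0,0], hand=[0,0,0,0,0,0,0,0,0,0])

```text
time_s: 4.65
tcp_pos: [0.5229, 0.0428, 0.2739]
tcp_rot: [1.24, 1.189, -1.242]
ft_force: [0.8, -1.2, -0.1]
gripper_width: 0.0007
```

Run:
```python
from h import *
shot("side",270,130,130,110,6,"s2")
shot("top",275,185,110,68,7,"t2")
```

```text
(no output)
```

View pics/s2.png

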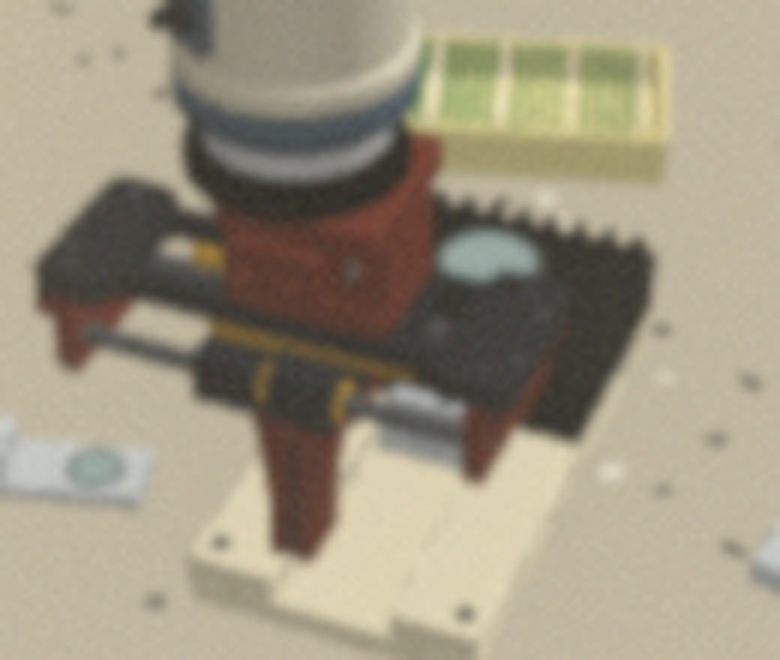

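View pics/t2.png

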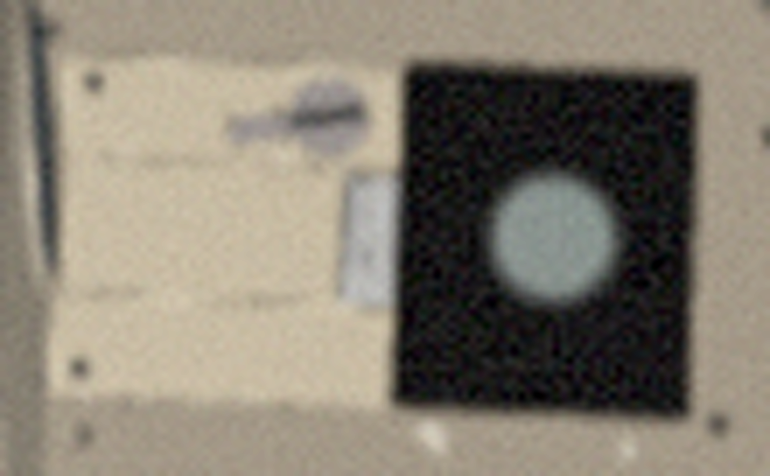

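The carrier is home: contact force rose at exactly the expected position, and the tab at top-crop (370,240) sits 12 mm from the cover. The slot runs from about (290,121) to (365,110). Next is the driver.

>>> play_rows([
  [-6,10,26],
  [-6,16,25],
  [-6,18,0],
  [-6,18,0],
  [-6,18,0],
  [-6,18,0],
  [-6,18,0],
  [-6,18,0],
  [-5,18,0],
  [-5,19,0],
], spin=[-0.052,-0.052,-0.052,-0.052,-0.052,-0.052,-0.052,-0.052,-0.052,-0.052], hand=[100,100,100,100,100,100,100,100,100,100])

```text
time_s: 5.58
tcp_pos: [0.465, 0.2126, 0.3242]
tcp_rot: [1.611, 0.886, -1.613]
ft_force: [-0.2, -0.5, 0.2]
gripper_width: 0.0638
```

>>> play_rows([
  [0,0,0],
  [0,0,0],
], spin=[0,0], hand=[100,100])

```text
time_s: 5.75
tcp_pos: [0.4652, 0.2124, 0.3242]
tcp_rot: [1.607, 0.89, -1.608]
ft_force: [-0.0, 0.3, 0.2]
gripper_width: 0.077
```

Run:
```python
from h import *
from plant import bot
from scipy.spatial.transform import Rotation as Ro
s=bot.sense();M=Ro.from_rotvec(s["tcp_rot"]).as_matrix();print(s["tcp_pos"],s["tcp_pos"]+.163*M[:,0],np.degrees(np.arctan2(M[1,1],M[0,1])),M[:,0])
shot("side",235,200,130,135,6,"s3")
```

```text
[0.46518655 0.21244212 0.3242298 ] [0.46512099 0.2123392  0.16122985] -32.039036469413574 [-4.02227365e-04 -6.31414933e-04 -9.99999720e-01]
```

View pics/s3.png

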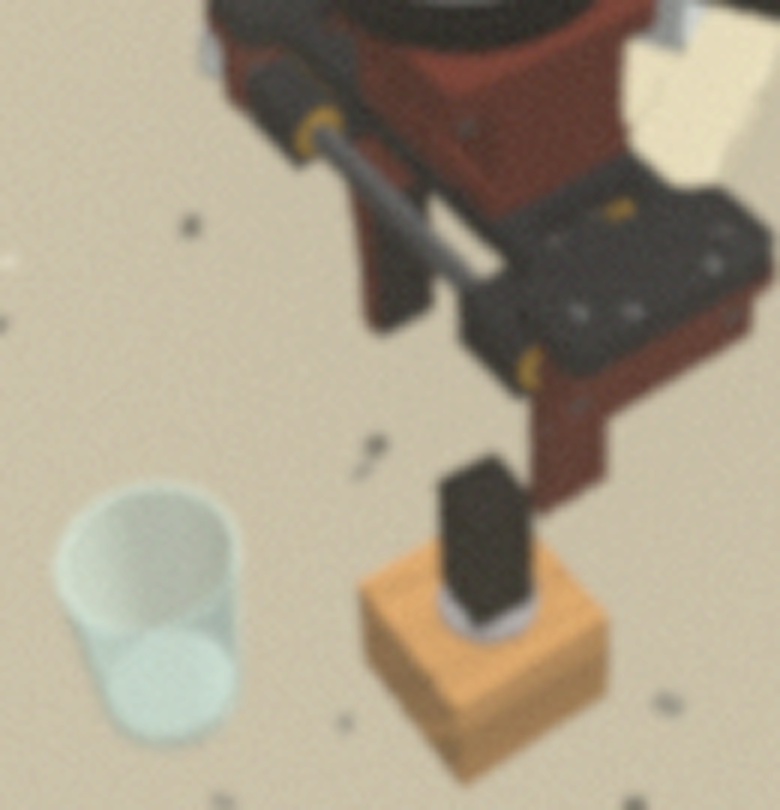

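Both fingers straddle the handle (around (485,540)), and the beaker at (150,610) is clear of them. Descending.

>>> play_rows([
  [0,0,-20],
  [0,0,-25],
  [0,0,-25],
  [0,0,-16],
  [0,0,0],
  [0,0,0],
  [0,0,0],
  [0,0,0],
  [0,0,0],
  [0,0,0],
], spin=[0,0,0,0,0,0,0,0,0,0], hand=[100,100,100,100,50,30,15,0,0,0], squeeze=50)

```text
time_s: 6.63
tcp_pos: [0.4657, 0.2125, 0.2396]
tcp_rot: [1.611, 0.889, -1.608]
ft_force: [0.1, -0.2, -0.4]
gripper_width: 0.0514
```

>>> play_rows([
  [0,0,0],
  [0,0,0],
  [0,0,0],
  [0,0,0],
], spin=[0,0,0,0], hand=[0,0,0,0])

```text
time_s: 6.97
tcp_pos: [0.4653, 0.2124, 0.2387]
tcp_rot: [1.61, 0.889, -1.61]
ft_force: [-0.2, 0.5, 0.3]
gripper_width: 0.0247
```

>>> play_rows([
  [0,0,0],
  [0,0,0],
  [0,0,8],
  [0,0,20],
  [0,0,25],
  [0,0,25],
  [0,0,25],
  [0,0,17],
  [0,0,0],
], spin=[0,0,0,0,0,0,0,0,0], hand=[0,0,0,0,0,0,0,0,0])

```text
time_s: 7.72
tcp_pos: [0.4664, 0.2128, 0.3625]
tcp_rot: [1.616, 0.888, -1.604]
ft_force: [0.9, 0.3, -0.6]
gripper_width: 0.0239
```

Run:
```python
from h import *
from plant import bot
print(bot.sense()["tcp_pos"],bot.sense()["ft_force"])
shot("side",255,200,110,130,6,"s4")
```

```text
[0.46636649 0.21279158 0.36253678] [ 0.90188492  0.25750182 -0.56735176]
```

View pics/s4.png

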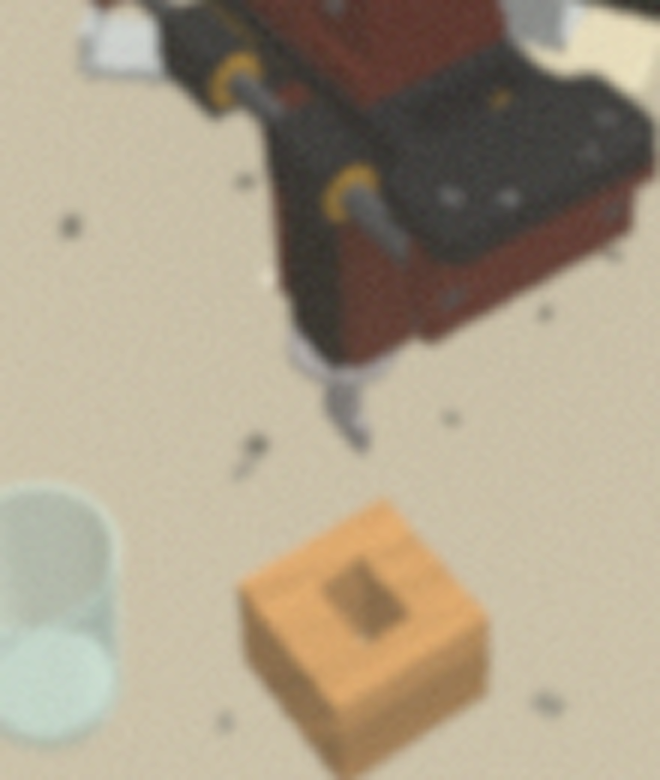

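The lifted blade (tip at about (350,440)) runs in line with the jaws and with the hole's long axis, which goes down-right at (370,600). Next I'll refine the screw's centre and slot angle from averaged top frames.

Run:
```python
from h import *
np.set_printoptions(precision=4,suppress=True)
im=np.mean([vision.camera("top") for _ in range(6)],0); np.save("pics/topavg.npy",im)
x0,y0=300,190; c=im[y0:y0+25,x0:x0+35]
rb=c[...,0]-c[...,2]; br=c.mean(2)
np.set_printoptions(linewidth=220,precision=0)
print(rb[3:20,4:30]);print(br[3:20,4:30])
```

```text
[[19. 18. 20. 18. 18. 18. 17. 17. 18. 17. 17. 17. 17. 18. 18. 19. 19. 18. 18. 18. 18. 18. 18. 18. 18. 18.]
 [22. 21. 21. 21. 21. 20. 20. 20. 20. 19. 20. 19. 18. 19. 20. 22. 21. 20. 19. 19. 19. 20. 20. 20. 20. 18.]
 [23. 22. 22. 22. 22. 22. 22. 22. 22. 21. 22. 21. 21. 22. 22. 21. 21. 18. 18. 17. 19. 20. 21. 21. 21. 22.]
 [24. 23. 24. 22. 22. 22. 24. 21. 23. 23. 23. 23. 22. 21. 18. 17. 15. 13. 12. 13. 14. 18. 20. 23. 22. 23.]
 [23. 23. 23. 23. 23. 22. 23. 24. 23. 23. 22. 22. 22. 18. 13. 10.  8.  8.  6.  7.  9. 12. 17. 22. 23. 23.]
 [23. 23. 22. 22. 23. 23. 23. 23. 23. 23. 23. 23. 20. 13.  9.  6.  5.  4.  5.  5.  5.  8. 12. 18. 22. 23.]
 [22. 22. 23. 22. 22. 22. 22. 24. 23. 24. 22. 21. 17. 10.  5.  5.  5.  4.  5.  4.  4.  3.  8. 18. 22. 22.]
 [22. 23. 24. 22. 22. 21. 22. 20. 20. 19. 18. 17. 13.  7.  4.  4.  4.  4.  4.  3.  2.  2.  6. 16. 22. 22.]
 [24. 24. 22. 20. 18. 17. 17. 16. 14. 11. 10. 10.  8.  4.  2.  2.  3.  3.  2.  2.  2.  2.  5. 15. 21. 23.]
 [23. 22. 22. 18. 12. 10.  9.  9.  7.  7.  7.  4.  4.  2.  3.  2.  2.  2.  5.  4.  4.  4.  6. 14. 21. 23.]
 [22. 23. 21. 16. 10.  6.  5. 
[... 2281 characters left out ...]
92.  94.  93.  98. 105. 110. 115.]
 [114. 114. 112. 109. 100. 100. 103. 107. 106. 108. 105. 104. 105. 102.  98.  93.  92.  91.  92.  92.  95.  97. 103. 109. 113. 115.]
 [112. 112. 112. 110. 106. 106. 110. 111. 113. 112. 113. 114. 113. 109. 105.  99.  97.  93.  92.  95.  99. 104. 109. 112. 112. 115.]
 [106. 110. 108. 109. 109. 110. 111. 110. 111. 112. 116. 116. 114. 112. 108. 103.  99. 100.  99. 102. 103. 109. 111. 112. 112. 112.]
 [107. 108. 108. 108. 112. 113. 111. 109. 108. 111. 113. 114. 110. 110. 105. 101. 101. 103. 104. 105. 104. 103. 102. 104. 106. 107.]
 [111. 112. 112. 111. 114. 113. 112. 112. 110. 111. 109. 111. 111. 110. 106. 103. 102. 107. 108. 105.  99.  94.  91.  93.  98. 100.]]
```

Run:
```python
from h import *
np.set_printoptions(precision=4,suppress=True)
im=np.load("pics/topavg.npy"); br=im.mean(2)
def fit(br,us,v0,v1,base):
    P=[]
    for u in us:
        col=br[v0:v1,u]; w=np.clip(base-col,0,None); P.append((u,(w*np.arange(v0,v1)).sum()/w.sum()))
    return np.array(P)
for base in (84,80,75):
    p=fit(br,range(318,326),197,206,base)
    k=np.polyfit(p[:,0],p[:,1],1)
    a=pl("top",317,np.polyval(k,317),.0455); b=pl("top",326,np.polyval(k,326),.0455)
    d=b-a; print(base,p[:,1],"ang",np.degrees(np.arctan2(d[1],d[0])),"mid at u=321.5:",pl("top",321.5,np.polyval(k,321.5),.0455))
# head: steel mask by r-b<12 excluding tongue
rb=im[...,0]-im[...,2]
m=(rb<12.5).astype(np.uint8); sub=np.zeros_like(m); sub[192:208,316:330]=m[192:208,316:330]
up=cv2.resize(rb[186:212,300:335],None,fx=8,fy=8,interpolation=cv2.INTER_CUBIC)
mm=(up<13).astype(np.uint8); mm=cv2.morphologyEx(mm,cv2.MORPH_OPEN,cv2.getStructuringElement(cv2.MORPH_ELLIPSE,(61,61)))
c=max(cv2.findContours(mm,0,1)[0],key=cv2.contourArea);(x,y),r=cv2.minEnclosingCircle(c);e=cv2.fitEllipse(c);print(r/8,e)
for q in((x,y),e[0]): print("head",pl("top",300+(q[0]+.5)/8-.5,186+(q[1]+.5)/8-.5,.0455))
# tongue line: columns 308..315
up=np.array([(u,(np.clip(20-rb[196:206,u],0,None)*np.arange(196,206)).sum()/np.clip(20-rb[196:206,u],0,None).sum()) for u in range(309,315)])
k=np.polyfit(up[:,0],up[:,1],1);a=pl("top",309,np.polyval(k,309),.032);b=pl("top",314,np.polyval(k,314),.032);print("tongue",a,b,np.degrees(np.arctan2((b-a)[1],(b-a)[0])))
# side
s=np.mean([np.load("pics/side0.npy")],0); np.set_printoptions(precision=0,linewidth=200); print(s.mean(2)[188:208,316:334])
```

```text
84 [201.5493 201.4124 201.3312 201.2283 201.0822 200.8637 200.6858 200.6395] ang -81.48330587837077 mid at u=321.5: [ 0.5684 -0.0975  0.0455]
80 [201.5634 201.383  201.2797 201.1462 201.0649 200.8786 200.7453 200.6823] ang -82.09432376936111 mid at u=321.5: [ 0.5684 -0.0975  0.0455]
75 [201.5324 201.4821 201.3625 201.2078 201.09   200.8264 200.6464 200.6425] ang -81.09158847064774 mid at u=321.5: [ 0.5684 -0.0975  0.0455]
5.635488510131836 ((175.18057250976562, 125.72615051269531), (85.35387420654297, 88.09847259521484), 81.7053451538086)
head [ 0.5681 -0.0971  0.0455]
head [ 0.5679 -0.0974  0.0455]
tongue [ 0.5634 -0.0646  0.032 ] [ 0.5658 -0.078   0.032 ] -79.73494212085208
[[107. 107. 108. 107. 106.  93.  66.  41.  35.  35.  34.  35.  36.  37.  34.  34.  36.  35.]
 [107. 107. 107. 107. 106.  94.  69.  43.  35.  35.  35.  36.  36.  35.  35.  34.  37.  35.]
 [107. 107. 107. 106. 105.  94.  72.  53.  45.  36.  37.  40.  36.  36.  35.  33.  33.  35.]
 [106. 106. 108. 107. 104.  95.  80.  69.  60.  47.  45.  52.  50.  44.  37.  36.  36.  32.]
 [107. 107. 105. 107. 102. 100.  91.  85.  
[... 745 characters left out ...]
9.  71.  75.  81.  89. 101. 116. 120. 116. 113.]
 [117. 122. 122. 117. 107.  94.  85.  78.  77.  80.  85.  94. 105. 112. 119. 120. 115. 111.]
 [121. 123. 122. 121. 115. 103.  93.  88.  90.  95. 102. 110. 116. 119. 118. 114. 115. 110.]
 [123. 123. 123. 122. 116. 107.  97.  97.  99. 108. 114. 121. 123. 120. 115. 115. 115. 109.]
 [123. 122. 124. 121. 113. 104.  99. 101. 104. 111. 120. 122. 123. 119. 115. 115. 119. 109.]
 [123. 122. 123. 121. 114. 106. 100. 101. 108. 115. 122. 123. 119. 116. 117. 119. 120. 114.]
 [123. 124. 122. 118. 107.  99.  98. 103. 112. 118. 123. 123. 117. 115. 119. 120. 122. 119.]
 [122. 122. 122. 114. 102.  93.  94. 102. 113. 120. 122. 120. 114. 117. 119. 122. 121. 120.]]
```

>>> play_rows([
  [10,-20,0],
  [10,-30,0],
  [10,-35,0],
  [10,-35,0],
  [10,-35,0],
  [10,-35,-5],
  [10,-35,-5],
  [10,-35,-10],
  [10,-30,-10],
  [11,-20,-15],
], spin=[-0.086,-0.086,-0.086,-0.086,-0.086,-0.086,-0.086,-0.086,-0.086,-0.086], hand=[0,0,0,0,0,0,0,0,0,0])

```text
time_s: 8.9
tcp_pos: [0.5667, -0.1004, 0.3131]
tcp_rot: [2.147, 0.153, -2.147]
ft_force: [0.1, 0.7, -1.4]
gripper_width: 0.0238
```

>>> play_rows([
  [0,0,-20],
  [0,0,0],
  [0,0,0],
], spin=[0,0,0], hand=[0,0,0])

```text
time_s: 9.15
tcp_pos: [0.5656, -0.0976, 0.292]
tcp_rot: [2.14, 0.161, -2.149]
ft_force: [0.5, -0.2, -0.7]
gripper_width: 0.0239
```

```bash
cat >> h.py <<'E'
def tool():
    from plant import bot
    from scipy.spatial.transform import Rotation as Ro
    s=bot.sense();M=Ro.from_rotvec(s["tcp_rot"]).as_matrix()
    return s["tcp_pos"],np.degrees(np.arctan2(M[1,1],M[0,1])),M,s
E
python3 - <<'E'
from h import *
p,a,M,s=tool();print(p,a,s["ft_force"],s["time_s"]);tip=p+.2335*M[:,0];print(tip,proj("side",tip),proj("side",[.568,-.0973,.0455]),proj("side",tip+[0,0,.04]))
shot("side",285,145,75,80,9,"s5")
E
```

```text
[ 0.56558065 -0.09762894  0.29200229] -81.47819237970064 [ 0.4911048  -0.15256258 -0.67197166] 9.15
[ 0.56455913 -0.09740747  0.05850463] [325.21517169 191.23656776] [324.01713392 194.80617083] [325.14991355 179.00911759]
```

View pics/s5.png

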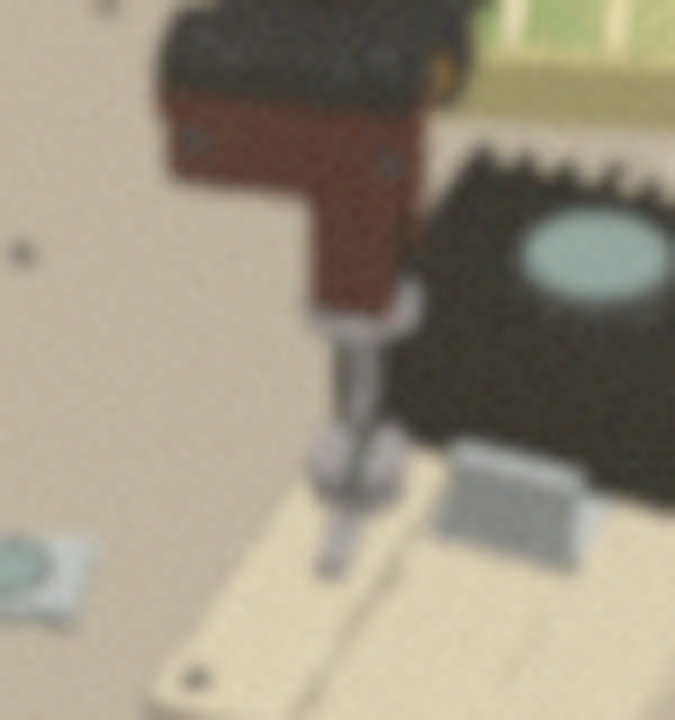

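The driver's shank (centre about (360,380)) stands just above the screw head (about (358,465)) in the crop. I'll measure the relative offset more finely.

Run:
```python
from h import *
np.set_printoptions(precision=2,suppress=True,linewidth=200)
im=np.mean([vision.camera("side") for _ in range(6)],0); np.save("pics/sideavg5.npy",im)
p,a,M,s=tool(); print(p,a)
for z in(-.0,.006,.012,.02,.03,.04,.044): print(z,proj("side",p+(.2335-z)*M[:,0]))
print("collar edges",[proj("side",p+(.2335-.042)*M[:,0]+ .017*np.array(d)) for d in([ -.929,-.37,0],[.929,.37,0])])
print(im.mean(2)[174:202,316:336].astype(int))
print((im[...,0]-im[...,2])[174:202,316:336].astype(int))
```

```text
[ 0.57 -0.1   0.29] -81.41478885071773
-0.0 [324.35 190.33]
0.006 [324.34 188.54]
0.012 [324.33 186.72]
0.02 [324.32 184.29]
0.03 [324.3 181.2]
0.04 [324.28 178.07]
0.044 [324.28 176.81]
collar edges [array([330.92, 177.37]), array([317.65, 177.51])]
[[108 103  86  60  44  41  41  42  41  42  42  40  40  40  38  36  33  35  35  35]
 [108 102  85  60  43  41  42  42  41  42  41  42  48  54  51  41  35  34  35  35]
 [108 101  84  60  44  41  42  42  42  42  42  46  59  71  67  49  36  34  34  35]
 [107 100  83  61  46  43  42  43  42  42  44  52  69  84  79  56  37  35  36  34]
 [106  99  84  67  57  54  51  51  49  47  49  59  77  88  79  54  37  35  35  34]
 [106 100  89  79  74  73  73  70  66  63  62  69  81  84  71  49  36  34  34  35]
 [108 103  95  87  86  86  87  85  83  79  76  76  78  72  57  42  35  34  35  34]
 [108 107 102  96  92  89  86  85  84  81  76  69  65  55  43  37  35  34  34  36]
 [108 108 107 104 100  91  80  77  76  73  63  54  46  40  35  35  34  35  35  34]
 [109 108 108 107 104  94  77  71  71  68  55  43  37  34  33  34  35  35  34  34]
 [108 108 108 108 1
[... 2540 characters left out ...]
 6  6]
 [20 19 20 19 18 15 10  5  4  5  5  4  5  5  6  6  7  7  6  6]
 [19 20 19 18 14 10  7  6  5  4  5  4  5  5  6  6  6  6  6  6]
 [20 19 18 16 10  7  6  5  4  4  4  4  5  5  6  8  8  6  6  4]
 [20 19 18 14  8  5  5  4  3  4  4  4  5  6  9 12 12 10  6  3]
 [19 19 17 12  7  5  5  5  3  4  4  5  5  7 12 18 20 16 11  3]
 [20 19 16 11  6  5  5  4  3  3  5  5  6  9 16 22 24 22 16  6]
 [19 19 17 11  6  5  4  4  3  3  4  4  5 10 17 23 25 23 17  7]
 [20 20 19 14  8  4  3  3  3  4  4  4  6 11 19 23 24 23 16  6]
 [20 21 22 17 11  5  4  3  3  4  5  5  7 12 20 24 24 20 13  5]
 [21 23 23 21 15  9  5  4  4  5  6  7 10 15 22 24 22 16  8  3]
 [23 25 25 23 19 14  8  5  5  7 10 13 16 21 24 23 19 11  4  1]]
```

Side view: blade centre u≈323.6, slot u≈324.6 at the head centre. So I shift about 2 mm in −x, then lower gently.

>>> play_rows([
  [-2,0,0],
  [0,0,-4],
  [0,0,-4],
  [0,0,-2],
  [0,0,-2],
  [0,0,0],
], spin=[0,0,0,0,0,0], hand=[0,0,0,0,0,0])

```text
time_s: 10.0
tcp_pos: [0.5642, -0.0976, 0.281]
tcp_rot: [2.143, 0.16, -2.145]
ft_force: [0.8, 0.2, -1.0]
gripper_width: 0.0234
```

>>> play_rows([
  [0,0,-1],
  [0,0,-1],
  [0,0,0],
], spin=[0,0,0], hand=[0,0,0])

```text
time_s: 10.25
tcp_pos: [0.5644, -0.0976, 0.2795]
tcp_rot: [2.144, 0.16, -2.144]
ft_force: [-0.3, 0.7, -1.7]
gripper_width: 0.0233
```

>>> play_rows([
  [0,0,-1],
  [0,0,-1],
  [0,0,0],
], spin=[0,0,0], hand=[0,0,0])

```text
time_s: 10.5
tcp_pos: [0.5644, -0.0976, 0.2776]
tcp_rot: [2.144, 0.16, -2.144]
ft_force: [-0.2, 0.3, -0.3]
gripper_width: 0.0238
```

>>> play_rows([
  [0,0,-1],
  [0,0,0],
], spin=[0,0], hand=[0,0])

```text
time_s: 10.67
tcp_pos: [0.5644, -0.0976, 0.2766]
tcp_rot: [2.144, 0.16, -2.144]
ft_force: [0.9, 0.3, -0.5]
gripper_width: 0.0234
```

>>> play_rows([
  [0,0,-1],
  [0,0,-1],
  [0,0,0],
], spin=[0,0,0], hand=[0,0,0])

```text
time_s: 10.92
tcp_pos: [0.5644, -0.0976, 0.2745]
tcp_rot: [2.144, 0.16, -2.144]
ft_force: [-0.3, 0.2, -0.9]
gripper_width: 0.0236
```

>>> play_rows([
  [0,0,-1],
  [0,0,0],
], spin=[0,0], hand=[0,0])

```text
time_s: 11.08
tcp_pos: [0.5644, -0.0976, 0.2736]
tcp_rot: [2.144, 0.16, -2.144]
ft_force: [0.4, 0.4, -1.4]
gripper_width: 0.0236
```

Run:
```python
from h import *
p,a,M,s=tool();print(p,a,s["ft_force"],s["wrist_torque"])
shot("side",285,145,75,80,9,"s6")
```

```text
[ 0.56439002 -0.09762266  0.27355434] -81.47815496675652 [ 0.35266778  0.37481916 -1.37524228] [-0.02532579  0.10481293 -0.00454624]
```

View pics/s6.png

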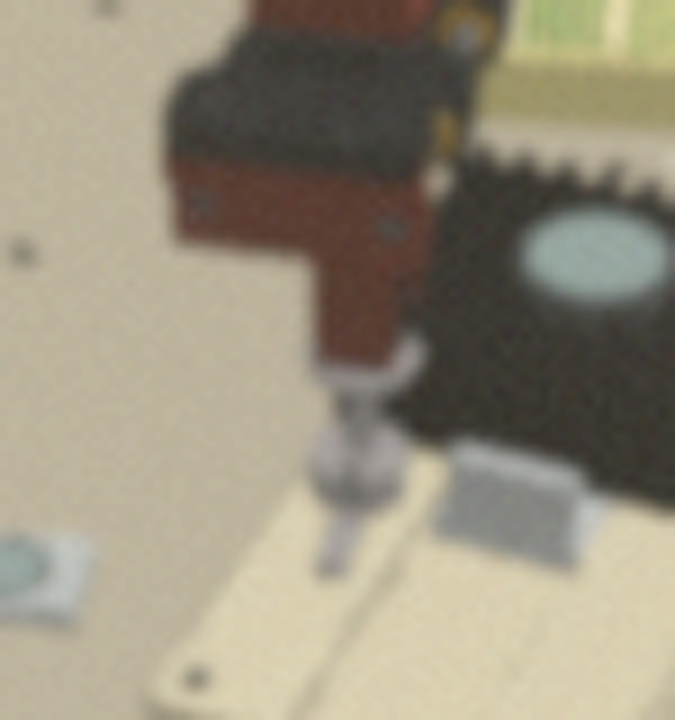

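The blade is in the slot: it went about 5.5 mm below the head's top with no force. Now I'll turn anticlockwise, compensating for the roughly 2 mm offset of the driver in the grip.

>>> play_rows([
  [0,-0.2,0],
  [0,-0.2,0],
  [0.1,-0.2,0],
  [0.1,-0.2,0],
  [0.1,-0.2,0],
  [0.1,-0.2,0],
], spin=[0.1,0.1,0.1,0.1,0.1,0.0], hand=[0,0,0,0,0,0], squeeze=60)

```text
time_s: 11.63
tcp_pos: [0.5653, -0.0986, 0.2739]
tcp_rot: [1.848, 0.624, -1.845]
ft_force: [2.6, 1.7, -1.5]
gripper_width: 0.0235
```

Run:
```python
from h import *
p,a,M,s=tool();print(p,a,s["ft_force"],s["wrist_torque"],s["gripper_width"])
shot("side",285,145,75,80,9,"s7")
```

```text
[ 0.56525633 -0.09862459  0.27387603] -52.64756621199898 [ 2.60550415  1.71105771 -1.45749299] [ 0.58630309 -0.43185264 -0.07906102] 0.023485482144274088
```

View pics/s7.png

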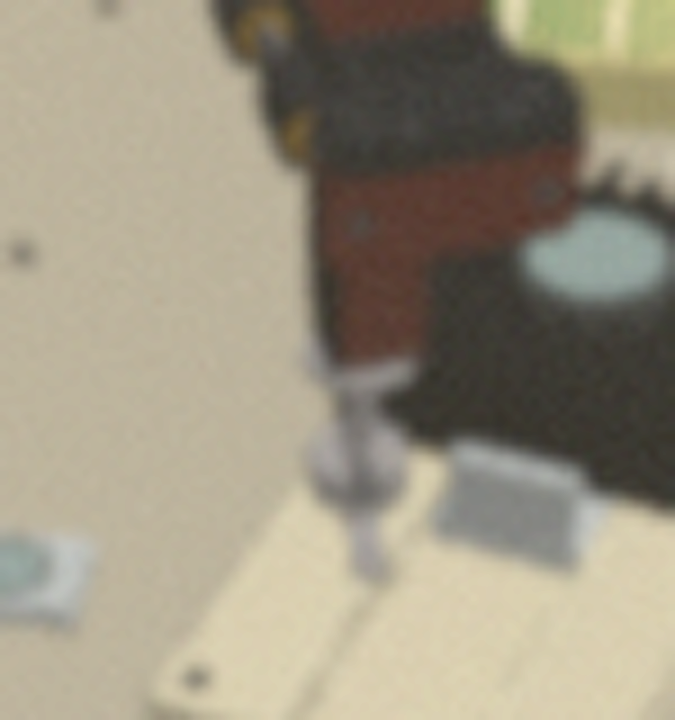

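The tongue has swung with the driver (its end went from (330,570) to (370,578)), and the forces are small. Continuing.

>>> play_rows([
  [0.2,-0.2,0],
  [0.2,-0.2,0],
  [0.2,-0.2,0],
  [0.2,-0.2,0],
  [0.2,-0.1,0],
  [0.2,0,0],
  [0.2,0,0],
  [0.2,0,0],
  [0.2,0,0],
  [0,0,0],
], spin=[0.1,0.1,0.1,0.1,0.1,0.1,0.1,0.1,0.1,0.0], hand=[0,0,0,0,0,0,0,0,0,0])

```text
time_s: 12.52
tcp_pos: [0.5666, -0.0999, 0.2738]
tcp_rot: [1.225, 1.199, -1.225]
ft_force: [0.8, -0.6, -0.2]
gripper_width: 0.0237
```

Run:
```python
from h import *
p,a,M,s=tool();print(p,a,s["ft_force"],s["wrist_torque"],s["gripper_width"])
shot("side",285,145,75,80,9,"s8")
```

```text
[ 0.56655437 -0.09990808  0.27381178] -1.2321642318355168 [ 0.81734844 -0.61862514 -0.21564858] [-0.24146872 -0.11742447 -0.01082358] 0.023690535138720603
```

View pics/s8.png

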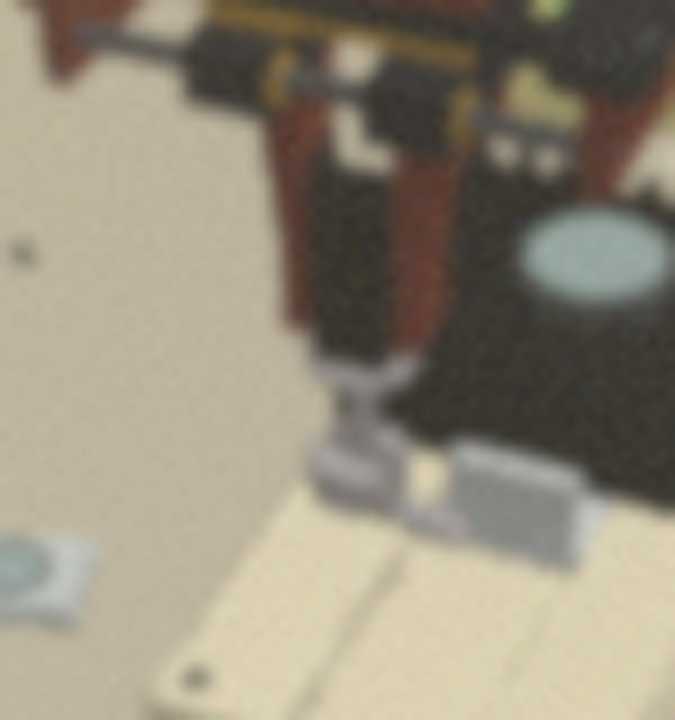

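The tongue now lies across behind the tab, its end near (460,525). A little more turn takes up the blade play and brings the screw against its stop.

>>> play_rows([
  [0.1,0,0],
  [0.1,0,0],
  [0,0,0],
], spin=[0.06,0.06,0.0], hand=[0,0,0])

```text
time_s: 12.82
tcp_pos: [0.5668, -0.1, 0.2738]
tcp_rot: [1.138, 1.252, -1.139]
ft_force: [-0.3, -2.7, 0.3]
gripper_width: 0.0236
```

Run:
```python
from h import *
p,a,M,s=tool();print(p,a,s["ft_force"],s["wrist_torque"],s["effort"][5])
```

```text
[ 0.56676304 -0.09995449  0.27380605] 5.472804920298374 [-0.30643599 -2.67864832  0.31589956] [-0.52223282 -0.05221521 -0.10603718] -0.9079638496041298
```

>>> play_rows([
  [0,0,0],
  [0,0,0],
  [0,0,0],
], spin=[0.04,0.0,0.0], hand=[0,0,0])

```text
time_s: 13.07
tcp_pos: [0.5668, -0.1, 0.2738]
tcp_rot: [1.11, 1.269, -1.11]
ft_force: [0.1, -2.6, 1.1]
gripper_width: 0.024
```

Run:
```python
from h import *
p,a,M,s=tool();print(p,a,s["ft_force"],s["wrist_torque"],s["effort"][5])
```

```text
[ 0.56681181 -0.09995464  0.27381666] 7.663599564748963 [ 0.13011979 -2.62278603  1.12090942] [-0.77547371 -0.0660808  -0.06458434] -0.15774653758853674
```

>>> play_rows([
  [0,0,0],
  [0,0,0],
  [0,0,0],
], spin=[0.05,0.0,0.0], hand=[0,0,0])

```text
time_s: 13.32
tcp_pos: [0.5668, -0.0999, 0.2738]
tcp_rot: [1.072, 1.29, -1.072]
ft_force: [1.0, -4.3, 0.7]
gripper_width: 0.0241
```

Run:
```python
from h import *
p,a,M,s=tool();print(p,a,s["ft_force"],s["wrist_torque"],s["effort"][5])
shot("side",285,145,75,80,9,"s9")
```

```text
[ 0.56683859 -0.09994063  0.27378688] 10.579830235769844 [ 1.01845513 -4.32620956  0.71094298] [-0.92107182 -0.09555917 -0.15614796] -0.2764124237000942
```

View pics/s9.png

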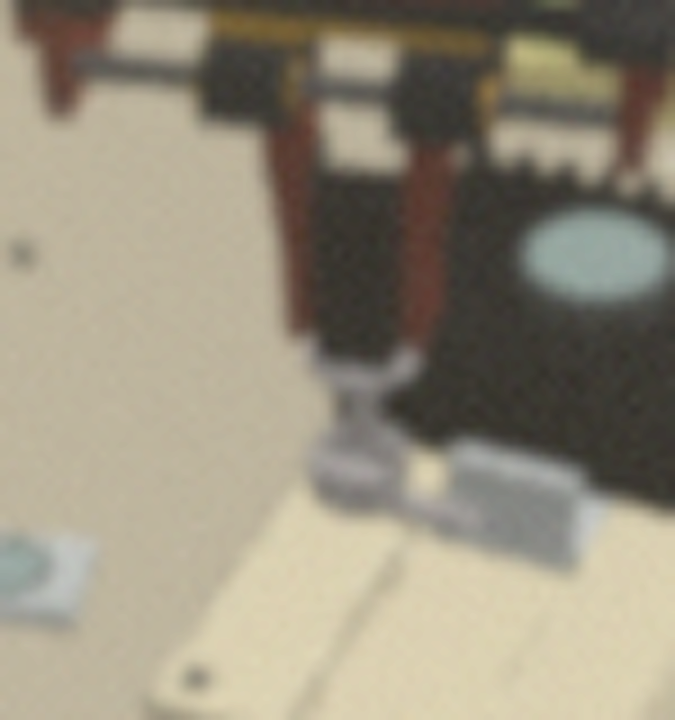

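>>> play_rows([
  [0,0,0],
  [0,0,0],
  [0,0,0],
], spin=[0.06,0.0,0.0], hand=[0,0,0])

```text
time_s: 13.62
tcp_pos: [0.567, -0.0999, 0.2738]
tcp_rot: [1.027, 1.314, -1.026]
ft_force: [1.5, -5.2, 1.0]
gripper_width: 0.024
```

Run:
```python
from h import *
p,a,M,s=tool();print(p,a,s["ft_force"],s["wrist_torque"],s["effort"][5])
```

```text
[ 0.56703719 -0.09990832  0.27382881] 14.03667175328882 [ 1.47100258 -5.23533803  0.95197506] [-1.16711396 -0.33970561 -0.33360707] -0.5038750357925892
```

The reaction torque has risen to 0.33 N m, so the screw is at its stop. I'll ease back into the middle of the play and lift straight out.

>>> play_rows([
  [0,0,0],
  [0,0,0],
  [0,0,0],
  [0,0,3],
  [0,0,6],
  [0,0,15],
  [0,0,25],
  [0,0,30],
], spin=[-0.1,-0.1,-0.05,0,0,0,0,0], hand=[0,0,0,0,0,0,0,0])

```text
time_s: 14.28
tcp_pos: [0.5659, -0.0992, 0.3523]
tcp_rot: [1.209, 1.213, -1.212]
ft_force: [0.8, 0.2, -0.7]
gripper_width: 0.0239
```

>>> play_rows([
  [-10,30,10],
  [-10,35,0],
  [-10,35,0],
  [-10,35,0],
  [0,0,0],
  [0,0,0],
], spin=[0,0,0,0,0,0], hand=[0,0,0,0,0,0])

```text
time_s: 14.78
tcp_pos: [0.5261, 0.037, 0.3631]
tcp_rot: [1.208, 1.211, -1.208]
ft_force: [0.6, -0.3, -0.7]
gripper_width: 0.0234
```

Run:
```python
from h import *
p,a,M,s=tool();print(p,a,s["ft_force"],s["time_s"])
shot("side",280,150,110,90,7,"s10")
shot("top",275,185,110,68,7,"t10")
```

```text
[0.52607026 0.03703839 0.36314222] 0.12271550862457613 [ 0.61780829 -0.27999534 -0.73048101] 14.7833
```

View pics/s10.png

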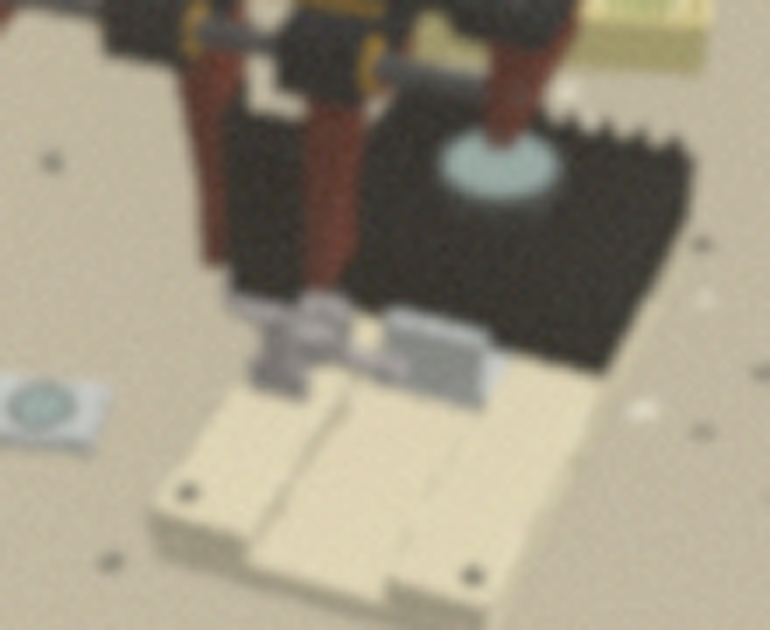

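View pics/t10.png

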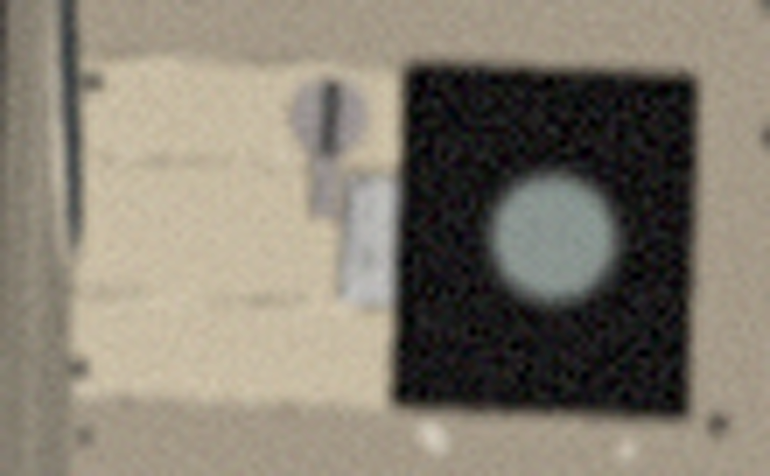

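Top view: the slot runs from about (333,80) to (325,155), and the tongue hangs behind the tab, with its end near (325,213). I'll measure its angle precisely before leaving.

Run:
```python
from h import *
np.set_printoptions(precision=4,suppress=True)
im=np.mean([vision.camera("top") for _ in range(8)],0); np.save("pics/topavg2.npy",im)
br=im.mean(2)
for base in(84,80,75):
    P=[]
    for v in range(197,207):
        w=np.clip(base-br[v,316:328],0,None); P.append((v,(w*np.arange(316,328)).sum()/w.sum() if w.sum()>8 else np.nan))
    P=np.array(P); P=P[~np.isnan(P[:,1])]; k=np.polyfit(P[:,0],P[:,1],1)
    a=pl("top",np.polyval(k,197),197,.0455);b=pl("top",np.polyval(k,206),206,.0455);d=a-b
    print(base,P[:,1],"slot ang",np.degrees(np.arctan2(d[1],d[0])))
rb=im[...,0]-im[...,2]
# tongue: rows 208..214
P=[];
for v in range(208,215):
    w=np.clip(18-rb[v,314:323],0,None);P.append((v,(w*np.arange(314,323)).sum()/w.sum()))
P=np.array(P);print(P)
# unit yaw: cover front edge (x at 50% from bright/grey to black) rows 200-240, z=.07 ; far edge ; lower and upper edges
def edge(line,thr):
    i=np.where((line[:-1]-thr)*(line[1:]-thr)<0)[0]; return [j+(line[j]-thr)/(line[j]-line[j+1]) for j in i]
F=[];B=[]
for v in range(198,242):
    e=edge(br[v,326:340],60); f=edge(br[v,360:385],55)
    if e:F.append((v,326+e[-1]))
    if f:B.append((v,360+f[-1]))
for n,E in(("front",F),("back",B)):
    E=np.array(E);k=np.polyfit(E[:,0],E[:,1],1);r=E[:,1]-np.polyval(k,E[:,0]);E=E[abs(r)<.5];k=np.polyfit(E[:,0],E[:,1],1)
    a=pl("top",np.polyval(k,200),200,.07);b=pl("top",np.polyval(k,240),240,.07);d=a-b;print(n,np.degrees(np.arctan2(d[1],d[0])),len(E),a,b)
U=[];L=[]
for u in range(336,370):
    e=edge(br[188:205,u],60);f=edge(br[235:255,u],60)
    if e:U.append((u,188+e[0]))
    if f:L.append((u,235+f[-1]))
for n,E in(("up",U),("low",L)):
    E=np.array(E);k=np.polyfit(E[:,0],E[:,1],1);a=pl("top",336,np.polyval(k,336),.07);b=pl("top",369,np.polyval(k,369),.07);d=b-a;print(n,np.degrees(np.arctan2(d[1],d[0]))+90)
```

```text
84 [321.7813 321.8431 321.8454 321.861  321.7952 321.6291 321.5178 321.4066
 321.3894 321.3703] slot ang -3.1145958375370957
80 [321.7176 321.8354 321.8303 321.8356 321.7694 321.6662 321.5228 321.3812
 321.3599 321.3248] slot ang -3.0751595405420775
75 [321.6068 321.7869 321.7817 321.7868 321.6935 321.5434 321.497  321.4708
 321.4228 321.45  ] slot ang -1.8269320389175892
[[208.     320.7726]
 [209.     320.8208]
 [210.     320.8054]
 [211.     320.8106]
 [212.     320.6987]
 [213.     320.7517]
 [214.     320.7767]]
front -1.8961042929040541 44 [ 0.5692 -0.1238  0.07  ] [ 0.4664 -0.1204  0.07  ]
back -2.0082233400692844 44 [ 0.5705 -0.2328  0.07  ] [ 0.4674 -0.2292  0.07  ]
up -1.9753249165198241
low -2.0054556092466953
```

The unit's yaw is −2.0° and the slot's is −2 to −3°, so the screw stands at about 1.55 rad or more. Now I'll carry the driver back to the stand.

>>> play_rows([
  [-6,10,0],
  [-6,18,0],
  [-6,20,0],
  [-6,20,0],
  [-6,20,0],
  [-6,20,0],
  [-6,20,0],
  [-6,20,0],
  [-6,18,0],
  [-7,11,0],
], spin=[-0.056,-0.056,-0.056,-0.056,-0.056,-0.056,-0.056,-0.056,-0.056,-0.057], hand=[0,0,0,0,0,0,0,0,0,0])

```text
time_s: 16.12
tcp_pos: [0.4657, 0.2136, 0.3627]
tcp_rot: [1.613, 0.887, -1.612]
ft_force: [-0.5, -0.2, -1.1]
gripper_width: 0.0237
```

>>> play_rows([
  [0,0,-25],
  [0,0,-25],
  [0,0,-10],
  [0,0,-5],
  [0,0,0],
], spin=[0,0,0,0,0], hand=[0,0,0,0,0])

```text
time_s: 16.53
tcp_pos: [0.4657, 0.212, 0.2969]
tcp_rot: [1.609, 0.888, -1.613]
ft_force: [0.1, 0.3, -0.8]
gripper_width: 0.0237
```

Run:
```python
from h import *
p,a,M,s=tool();print(p,a,s["ft_force"],s["time_s"])
shot("side",265,220,90,110,7,"s11")
```

```text
[0.46572875 0.21200659 0.29686687] -32.280359577990396 [ 0.09962931  0.29119016 -0.83107528] 16.5333
```

View pics/s11.png

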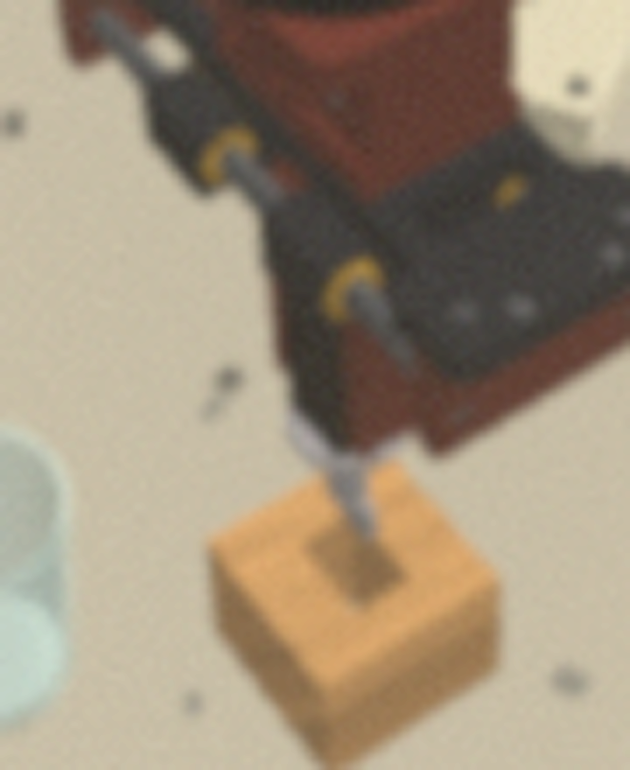

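The collar now looks slanted ((290,420) to (405,440), where before it was level), so the driver may have tipped in the grip. I'll quantify that.

Run:
```python
from h import *
np.set_printoptions(precision=1,suppress=True)
p,a,M,s=tool()
j=np.radians(a); jd=np.array([np.cos(j),np.sin(j),0]); pn=np.array([-np.sin(j),np.cos(j),0]) # perp, 58deg
g=p+.163*M[:,0]
cr=lambda X:(proj("side",X)-[265,220]+.5)*7-.5
for tilt in(0,.1,.2,-.1,-.2):
    ax=np.array([0,0,-1.])*np.cos(tilt)+pn*np.sin(tilt)   # direction grasp->tip
    up=pn*np.cos(tilt)+np.array([0,0,1.])*np.sin(tilt)
    c=g+ax*(.0705-.042); 
    circ=np.array([cr(c+.017*(np.cos(t)*jd+np.sin(t)*up)) for t in np.linspace(0,6.28,60)])
    l=circ[circ[:,0].argmin()];r=circ[circ[:,0].argmax()]
    print(tilt,"collar L",l,"R",r,"shank top",cr(g+ax*.0305),"tip",cr(g+ax*.0705),"tip ends",cr(g+ax*.0705+.01*jd),cr(g+ax*.0705-.01*jd))
print("hole c",cr([.465,.2135,.045]))
```

```text
0 collar L [286.3 414.1] R [413.2 414.3] shank top [350.  417.5] tip [353.3 507.7] tip ends [332.7 484. ] [374.3 532. ]
0.1 collar L [277.5 415.5] R [404.5 422.4] shank top [340.7 422.6] tip [332.6 519.5] tip ends [312.1 495.5] [353.4 544. ]
0.2 collar L [269.1 415.9] R [395.4 429.9] shank top [331.4 427. ] tip [311.8 529.8] tip ends [291.3 505.6] [332.6 554.5]
-0.1 collar L [295.5 411.8] R [421.6 405.9] shank top [359.2 411.7] tip [373.8 494.5] tip ends [353.1 470.9] [394.8 518.5]
-0.2 collar L [304.9 408.7] R [429.4 397.1] shank top [368.3 405.3] tip [393.9 480. ] tip ends [373.1 456.6] [415.  503.8]
hole c [356.3 553.7]
```

Run:
```python
import numpy as np,cv2
a=np.load("pics/s4.npy");b=np.load("pics/s11.npy")
def c(im,u,v): return cv2.convertScaleAbs(cv2.resize(im[v-18:v+22,u-18:u+18],None,fx=11,fy=11,interpolation=cv2.INTER_CUBIC),alpha=1.8)
cv2.imwrite("pics/cmp.png",np.hstack([c(a,311,263),c(b,315,287)]))
```

```text
(no output)
```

View pics/cmp.png

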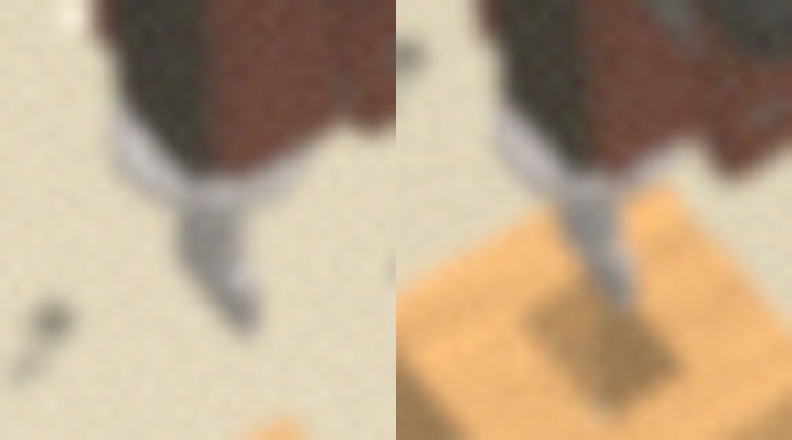

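The tilt is slight (under 0.1 rad) and the tip is over the hole, which has several mm of room. Lowering with force checks.

>>> play_rows([
  [0,0,-8],
  [0,0,-8],
  [0,0,-8],
  [0,0,0],
], spin=[0,0,0,0], hand=[0,0,0,0])

```text
time_s: 16.92
tcp_pos: [0.4653, 0.212, 0.2724]
tcp_rot: [1.609, 0.888, -1.613]
ft_force: [-0.4, -0.5, -1.2]
gripper_width: 0.0237
```

>>> play_rows([
  [0,0,-8],
  [0,0,-8],
  [0,0,-8],
  [0,0,-5],
  [0,0,0],
], spin=[0,0,0,0,0], hand=[0,0,0,0,0])

```text
time_s: 17.33
tcp_pos: [0.4653, 0.2121, 0.2433]
tcp_rot: [1.609, 0.888, -1.613]
ft_force: [-0.7, 0.2, -0.5]
gripper_width: 0.0241
```

>>> play_rows([
  [0,0,-2],
  [0,0,-2],
  [0,0,0],
], spin=[0,0,0], hand=[0,0,0])

```text
time_s: 17.58
tcp_pos: [0.4658, 0.2123, 0.2406]
tcp_rot: [1.611, 0.888, -1.611]
ft_force: [0.3, 0.1, 0.4]
gripper_width: 0.0237
```

>>> play_rows([
  [0,0,-1],
  [0,0,0],
], spin=[0,0], hand=[0,0])

```text
time_s: 17.75
tcp_pos: [0.4658, 0.2123, 0.2398]
tcp_rot: [1.611, 0.888, -1.61]
ft_force: [-0.5, -0.5, -0.8]
gripper_width: 0.0239
```

>>> play_rows([
  [0,0,-1],
  [0,0,-1],
  [0,0,0],
], spin=[0,0,0], hand=[0,0,0])

```text
time_s: 18.0
tcp_pos: [0.4659, 0.2124, 0.2387]
tcp_rot: [1.611, 0.888, -1.61]
ft_force: [-3.2, -0.7, 11.7]
gripper_width: 0.0237
```

Run:
```python
from h import *
p,a,M,s=tool();print(p,a,s["ft_force"],s["wrist_torque"],s["time_s"])
shot("side",275,240,70,90,8,"s12")
```

```text
[0.46592871 0.21236045 0.23869095] -32.26062923340792 [-3.16315325 -0.66796009 11.72951028] [-0.31628298  0.65146467 -0.03813576] 18.0
```

View pics/s12.png

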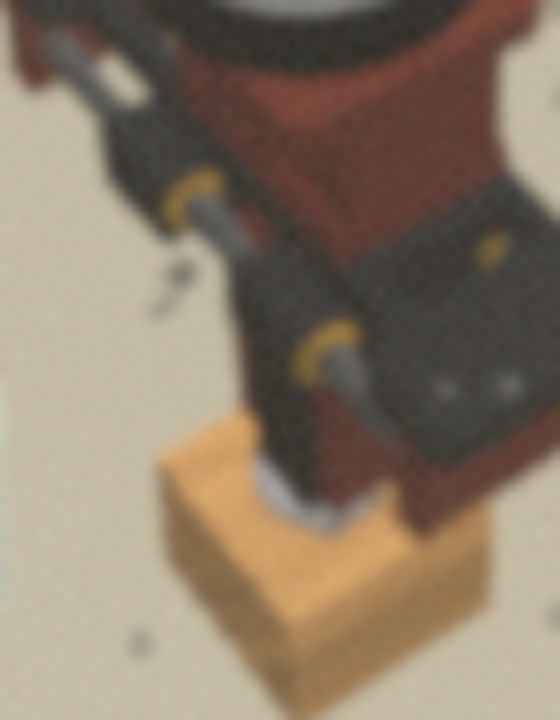

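The collar has met the stand (11.7 N) at the original seated height. Releasing now.

>>> play_rows([
  [0,0,0.5],
  [0,0,0],
  [0,0,0],
  [0,0,0],
  [0,0,0],
  [0,0,0],
  [0,0,0],
  [0,0,0],
], spin=[0,0,0,0,0,0,0,0], hand=[0,30,40,60,80,90,90,90], squeeze=10)

```text
time_s: 18.72
tcp_pos: [0.4657, 0.2123, 0.2381]
tcp_rot: [1.61, 0.888, -1.611]
ft_force: [0.2, -0.1, 0.4]
gripper_width: 0.0628
```

>>> play_rows([
  [0,0,0],
  [0,0,0],
  [0,0,10],
  [0,0,20],
  [0,0,30],
  [0,0,35],
  [0,0,30],
  [-10,-30,10],
  [-10,-35,0],
  [-10,-35,0],
], spin=[0,0,0,0,0,0,0,0,0,0], hand=[90,90,90,90,90,90,90,90,90,90])

```text
time_s: 19.55
tcp_pos: [0.4354, 0.1117, 0.375]
tcp_rot: [1.612, 0.888, -1.606]
ft_force: [-0.0, -0.4, -0.3]
gripper_width: 0.0788
```

Run:
```python
from h import *
p,a,M,s=tool();print(p,a,s["ft_force"],s["gripper_width"],s["time_s"])
shot("side",235,240,110,95,7,"s13")
for n in("side","top"): cv2.imwrite(f"pics/{n}_f.png",cv2.convertScaleAbs(vision.camera(n)[:,:,::-1],alpha=1.5))
```

```text
[0.43538212 0.11171964 0.37503376] -32.14131438728119 [-0.01866753 -0.40857899 -0.33896315] 0.07876936916117647 19.55
```

View pics/s13.png

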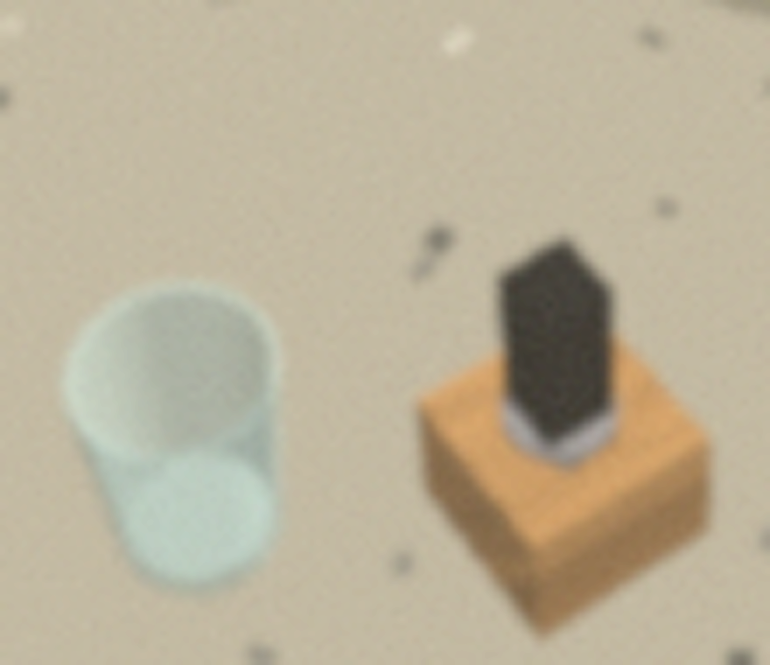

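View pics/top_f.png

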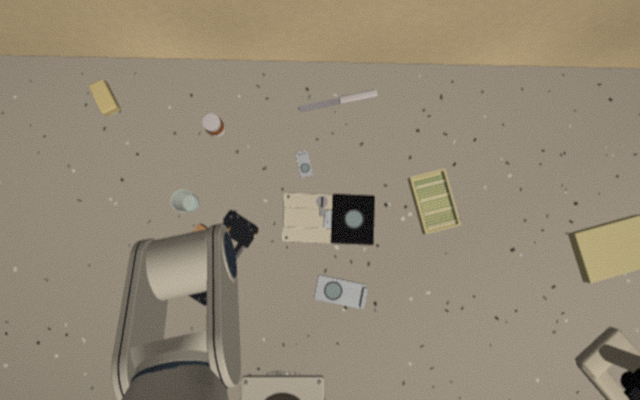

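View pics/side_f.png

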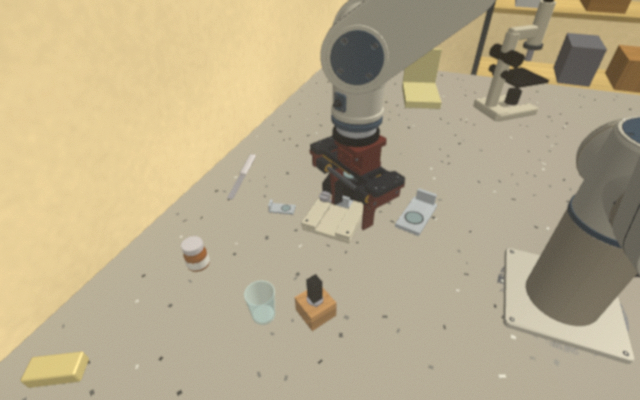

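The driver stands in its stand, and the beaker and jar haven't moved. The handle looks shifted by about 1 px compared with the start, so I'll check tilt and centring numerically.

Run:
```python
from h import *
np.set_printoptions(precision=2,suppress=True,linewidth=180)
new=np.mean([vision.camera("side") for _ in range(6)],0); np.save("pics/sidefin.npy",new)
old=np.load("pics/side0.npy").astype(float)
def edges(im):
    br=cv2.GaussianBlur(im.mean(2),(1,3),0); L=[]
    for v in range(281,298):
        r=br[v,300:332]; d=np.where(r<55)[0]
        a,b=d[0],d[-1]
        l=300+a-(55-r[a])/(r[a-1]-r[a]); q=300+b+(55-r[b])/(r[b+1]-r[b]); L.append((v,l,q))
    return np.array(L)
for n,im in(("old",old),("new",new)):
    E=edges(im);  print(n,"left fit",np.polyfit(E[2:14,0]-290,E[2:14,1],1),"right",np.polyfit(E[2:14,0]-290,E[2:14,2],1))
for n,im in(("old",old),("new",new)):
    br=im.mean(2); print(n); print(br[272:284,306:326].astype(int)); print(br[298:310,306:326].astype(int))
for zt in(.105,.049): 
    X=np.array([.465,.2135,zt]);print(proj("side",X))
```

```text
old left fit [  0.02 308.39] right [  0.04 322.75]
new left fit [  0.06 307.21] right [  0.04 321.31]
old
[[107 106 107 108 108 107 107 107 107 107 107 107 108 109 107 107 106 107 107 107]
 [107 107 107 106 107 105 107 106 107 107 107 106 106 107 106 107 108 107 107 106]
 [105 107 106 107 107 108 107 106 106 105  99  99 103 108 107 106 108 107 107 107]
 [107 107 108 108 107 107 105 103  97  90  84  84  92 103 107 108 107 107 107 107]
 [107 106 107 107 106 103  99  90  79  68  59  61  75  89 101 106 107 106 107 107]
 [107 107 105 104  99  90  79  66  55  47  41  44  54  76  92 101 106 107 107 107]
 [107 104  98  90  80  66  54  46  40  38  37  37  45  56  78  95 105 108 108 107]
 [104  99  83  67  56  48  39  38  40  37  36  39  37  44  60  81  98 105 107 107]
 [102  89  67  47  40  40  38  37  35  39  37  39  37  40  46  68  87 101 106 107]
 [102  85  59  40  37  38  38  38  38  38  40  36  37  39  41  52  72  91 103 106]
 [104  88  58  39  37  38  39  38  38  38  38  38  39  38  37  42  56  79  99 107]
 [104  90  61  38  36  36  37  39  36  36  37  38  37  38  37  37  47  70  93 105
[... 2089 characters left out ...]
99]
 [ 96  94  95  99  96  83  64  51  54  66  79  89  99 102 101  96  91  92  96  98]
 [ 96  94  93  94  95  90  80  69  73  85  95  99 100  98  95  91  89  92  96  97]
 [ 96  95  93  92  92  92  88  83  85  92  95  95  94  93  90  92  94  96  97  98]
 [ 97  97  96  95  93  91  90  87  87  88  88  88  89  91  92  95  97  97  97  98]
 [ 98  98  97  97  96  95  93  91  89  86  85  87  90  94  96  97  97  98  99 100]
 [ 98  98  98  98  97  97  97  95  93  91  89  91  94  96  97  97  98  99 100  99]
 [ 98  98  97  98  97  97  97  96  96  94  94  95  96  97  98  99  99 100  99  97]
 [ 97  97  98  97  97  96  96  95  95  95  96  97  98  98 100 100  99  97  95  90]]
[314.78 279.67]
[315.42 297.47]
```

The handle's shift is purely horizontal: about 5 mm along the stand's x, which is within the hole's play and is what the jaws centring the driver would cause. Any tilt change is under 0.04 rad and the seating height is unchanged, so I'm handing in.

```bash
python3 -c "
from plant import workorder; print(workorder.sign_off())"
```

```text
the job is handed in; nothing more can be done
None
```

I finished all three parts of the task and handed the job in at about 20 s of the 64 s allowed; sign-off gives no verdict.

**What I did**
- **Carrier:** I pushed it along the channel by its tab with the closed fingers until it met the stop. About 10 N of resistance appeared at the expected home position.
- **Lock screw:** I took the driver from its stand, put the blade about 5.5 mm into the slot, and turned the screw anticlockwise. I stopped when the reaction torque rose to about 0.33 N m, which I took as the fixed stop.
- **Driver:** I put it back in the stand. The collar touched down (about 12 N) at its original seated height, and I released it and moved the arm clear.

**Last checks**
- **Screw angle:** averaged top pictures, taken before the driver went back, put the slot within about 1° of the fully closed direction, so about 1.55 rad or more. The tongue lies across the channel behind the tab.
- **Driver in stand:** it stands upright, with any change in tilt under about 0.04 rad. It sits about 5 mm along the hole's long side from where it started, most likely because the jaws centred it when gripping. That is within the hole's play.
- **Bystanders:** the beaker, jar and slide box look unmoved, judged by eye in the last pictures.
- **Arm:** the fingers are open, clear of everything, and no contact force showed.

**Disagreements**
- **Cameras:** the side and top views differed by 1–2 mm on where the screw and stand are. I set the blade by comparing it with the slot in the side view.
- **Driver tilt in the grip:** after the turning it looked slightly tilted (under 0.1 rad), but it no longer did once seated.

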